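# Load the ink vials in reverse order

### The arm

A 6-joint arm with a two-finger parallel gripper is mounted at the origin on a cart in front of the work surface, level with it; the furniture and walls round the work are solid. World frame = base frame: x ahead of the robot, y to its left, z up, the work surface at z = 0. Lengths are in mm, angles in degrees, forces in N, time in s.
With the tool pointing down it reaches from about 275 to 850 mm from the base axis. Payload 19 kg.
Tool frame: the origin (TCP) lies at the very end of the fingers, on their centre line; the grasp point (between the pads) lies 19 mm behind it (tcp_to_grasp is the distance from the TCP to the grasp point, in mm); z points along the fingers, y is the line along which they close (so a half turn about z gives the same grasp; the last joint's range is limited). The gripper opens to 85 mm and grips with 20 to 120 N. Pads are 22 mm wide; open, the fingers measure 114 mm over their backs; the gripper's body (76 mm by 85 mm) begins 54 mm behind the grasp point. The pads swing forward as they close: fully open they stand 13 mm farther back than shut.
Start: joints at [69.5, 8.623, 82.357, -0, 89.026, -7.678], TCP at [127.62, 560.628, 231.267] pointing down, gripper open.
Joint ranges: [-160.23, 160.23], [-39.13, 120.54], [6.94, 153.29], [-79.49, 259.48], [9.18, 160.14], [-161.06, 161.06]. Speed limits (degrees/s): [108.29, 108.29, 127.2, 172.46, 172.46, 172.46].

### API

Orientations are given as a 3x3 rotation matrix whose columns are the frame's x, y, z axes.
In Python, from plant import sense, capture, finish_job, tcp_to_grasp gives the robot as it stands.
- The arm moves only by the shell command python3 -m pendant 'ROWS' [FORCE]. ROWS is JSON, one flat list of numbers, 7 for each row, row after row: the shift along the tool's x, y, z as a fraction of full scale, then the turn, a rotation vector about the tool's x, y, z as a fraction of full scale, then the opening, from 0 (shut) to 1 (fully open). In form: [x, y, z, wx, wy, wz, jaw, x, y, z, wx, wy, wz, jaw, ...]. A call has 1 to 10 rows; each row is the pose to reach, as a shift and turn from the pose commanded when the call began, along the tool's axes at that moment; what a row does not reach only later rows make up. Full scale, the value 1, is 0.8 m for a shift and pi/4 rad for a turn. A row lasts 1/12 s, in which the tool goes at most 41.7 mm and 7.16 degrees, less where a joint would pass 70% of its speed; a pose out of reach is approached as far as the arm can. A call with a number of a shift or a turn outside -1 to 1 is refused whole. A call with a gripper value outside its range is refused whole. The fingers move at their own pace and stop on an object; FORCE is the grip in N (left out, the last holds). Time passes only in rows, so rows that repeat a pose let the fingers close. It gives the time, the measured TCP pose, the force, the opening and the grip force at its end, in the units of the state.
- sense(): the state, without advancing time (a new reading comes with each control period).
- capture(name): name is "scene" or "top"; returns a dict with "image" (400x640x3 uint8, red, green, blue), "mtx" (3x3 intrinsics, pixels), "k1" (the pictures are not rectified: a ray, as slopes to the right and down, at radius r is drawn at 1 + k1 r^2 times it, then the intrinsics apply), "position" and "attitude" of the camera in the world. Camera axes: x right, y down, z forward; pixel columns grow to the right and rows downward; lengths in mm; the calibration is good to about 2 mm. A picture is of the moment at which its call begins. There is no depth.
- finish_job(): hands the job in; it is judged then, once.
The state is a dict: "time": time; "joint_positions": joint angles; "qd": joint speeds; "joint_torque": joint torques, N m; "tcp_pos": TCP position; "orientation": TCP orientation; "force": force on the tool from outside, world axes, zero at the start; "torque": the same for the moment, N m; "finger_gap": finger opening in mm; "grip_force": force on a finger pad.
Only numpy, scipy, OpenCV 4.12 (cv2) and the standard library are available. Lean on these libraries where they do the work, as an engineer would, in place of code of your own. Each camera call takes 0.05 s, during which the arm holds its last target. There are 200 camera calls.

### The job

Move the four ink vials from the grey storage rack to the black loading rack, one vial to a well, in reverse order: the vial next to the red end of the grey rack goes into the well farthest from the red end of the black rack, the second from the red end into the second farthest, and so on, so that the last ends next to the black rack's red end. Leave every vial standing upright on the floor of its well and let go of it; do not knock any vial over.

Things in the scene. Friction and masses are not known exactly. Their poses are not given: they have to be found in the camera images.
- store_rack: Grey plastic storage rack, fixed, 202 x 48 x 14 mm, with a row of four 40 x 40 mm wells, 10 mm deep (floor 4 mm above the rack's underside, walls 4 mm) and a red end block. Origin: underside, middle of the row; y along the row to the red end, x across it, z up. Wells centred at y = +66 (next to red end), +22, -22, -66 mm, x = 0. Holds one vial per well at the start.
- load_rack: Black plastic loading rack, fixed, 202 x 48 x 14 mm, with a row of four 40 x 40 mm wells, 10 mm deep (floor 4 mm above the rack's underside, walls 4 mm) and a red end block. Origin: underside, middle of the row; y along the row to the red end, x across it, z up. Wells centred at y = +66 (next to red end), +22, -22, -66 mm, x = 0. Empty at the start.
- vial_white: Glass vial with a white screw cap, 48 mm tall, upright in a well of the storage rack at the start; glass body 22 mm in diameter up to 38 mm, cap 20 mm in diameter above that. About 30 g. Origin: centre of its underside; z is its own axis, up towards the cap.
- vial_blue: Glass vial with a blue screw cap, 48 mm tall, upright in a well of the storage rack at the start; glass body 22 mm in diameter up to 38 mm, cap 20 mm in diameter above that. About 30 g. Origin: centre of its underside; z is its own axis, up towards the cap.
- vial_green: Glass vial with a green screw cap, 48 mm tall, upright in a well of the storage rack at the start; glass body 22 mm in diameter up to 38 mm, cap 20 mm in diameter above that. About 30 g. Origin: centre of its underside; z is its own axis, up towards the cap.
- vial_yellow: Glass vial with a yellow screw cap, 48 mm tall, upright in a well of the storage rack at the start; glass body 22 mm in diameter up to 38 mm, cap 20 mm in diameter above that. About 30 g. Origin: centre of its underside; z is its own axis, up towards the cap.
- tag_white: Small white tag, 26 mm wide, 16 mm high, fixed over the rim of the grey storage rack (on the rack's -x side) beside the well where the white-capped vial starts; it stays as a record of the starting order. Origin: its foot, 25 mm from the well's centre along the rack's -x, same y as the well.
- tag_blue: Small blue tag, 26 mm wide, 16 mm high, fixed over the rim of the grey storage rack (on the rack's -x side) beside the well where the blue-capped vial starts; it stays as a record of the starting order. Origin: its foot, 25 mm from the well's centre along the rack's -x, same y as the well.
- tag_green: Small green tag, 26 mm wide, 16 mm high, fixed over the rim of the grey storage rack (on the rack's -x side) beside the well where the green-capped vial starts; it stays as a record of the starting order. Origin: its foot, 25 mm from the well's centre along the rack's -x, same y as the well.
- tag_yellow: Small yellow tag, 26 mm wide, 16 mm high, fixed over the rim of the grey storage rack (on the rack's -x side) beside the well where the yellow-capped vial starts; it stays as a record of the starting order. Origin: its foot, 25 mm from the well's centre along the rack's -x, same y as the well.

How it is judged:
By the outcome, as a careful person would: the job done as asked, in the order asked, and still so for the second after the job is handed in, with the robot touching nothing.
It also fails if it takes over 93 s, if anything falls off the work surface, if the arm or the gripper's body presses on something with over 40 N, if the wrist force passes 120 N, or if a joint passes its speed limit or range.

## Working session

There is one attempt and no reset: what is moved stays moved. The work goes in short steps, Python scripts to look and compute and a shell command to move; the robot and the scene stay as the last step left them, time stands still between calls to the robot, and variables do not carry over. Pictures are saved under pics/ and viewed, at most 14 in all, crops included, and the job is handed in when it is done.

```bash
mkdir -p pics; cat > h.py <<'E'
import numpy as np,cv2
from plant import sense,capture,finish_job,tcp_to_grasp
def save(c,n): cv2.imwrite('pics/'+n,c['image'][:,:,::-1])
def ray(c,u,v):
    K=np.array(c['mtx']);p=np.array([(u-K[0,2])/K[0,0],(v-K[1,2])/K[1,1]])
    r=np.linalg.norm(p);x=r
    for _ in range(50): x=r/(1+c['k1']*x*x)
    p=p*(x/r if r else 1)
    return np.array(c['attitude'])@np.array([p[0],p[1],1.])
def at(c,u,v,z):
    d=ray(c,u,v);o=np.array(c['position']);return o+d*(z-o[2])/d[2]
def proj(c,P):
    q=np.array(c['attitude']).T@(np.array(P,float)-np.array(c['position']));s=q[:2]/q[2]
    s=s*(1+c['k1']*(s@s));K=np.array(c['mtx']);return K[0,0]*s[0]+K[0,2],K[1,1]*s[1]+K[1,2]
E
python3 - <<'E'
from h import *
for n in('scene','top'):
    c=capture(n);save(c,n+'0.png');print(n,c['position'],np.round(c['attitude'],3).tolist(),c['mtx'],c['k1'])
s=sense();print(s)
E
```

```text
scene [-268.27185512 -322.28124571  429.53520704] [[0.442, -0.389, 0.808], [-0.897, -0.182, 0.403], [-0.01, -0.903, -0.429]] [[388.14415385   0.         322.74593777]
 [  0.         388.14415385 201.0066582 ]
 [  0.           0.           1.        ]] 0.0018838185428908243
top [ 396.24082836   31.51643463 1224.40747008] [[-0.005, -0.996, 0.09], [-1.0, 0.006, 0.013], [-0.013, -0.09, -0.996]] [[486.80650162   0.         317.51759726]
 [  0.         486.80650162 188.85062419]
 [  0.           0.           1.        ]] 0.007371904314178164
{'time': 0.1, 'joint_positions': array([ 6.95015264e+01,  8.64679722e+00,  8.23869970e+01, -2.91850033e-03,
        8.90278725e+01, -7.67766137e+00]), 'qd': array([ 0.03127849, -0.05875545, -0.100166  , -0.01978842,  0.10017527,
       -0.04028864]), 'joint_torque': array([ 6.54871110e-03, -7.14381123e+01, -5.71791351e+01, -2.38633957e-04,
        7.20403317e-03,  1.21141243e-04]), 'tcp_pos': array([127.55134081, 560.44662163, 230.76896668]), 'orientation': array([[-9.75068997e-01,  2.21901652e-01, -3.29191896e-04],
       [ 2.21901877e-01,  9.75068461e-01, -1.02597402e-03],
       [ 9.33193051e-05, -1.07344376e-03, -9.99999420e-01]]), 'force': array([ 0.60990282,  0.56795553, -0.51380221]), 'torque': array([ 0.0372188 , -0.0151197 , -0.02655116]), 'grip_force': 0.0, 'finger_gap': 85.37510816884982}
```

View pics/top0.png

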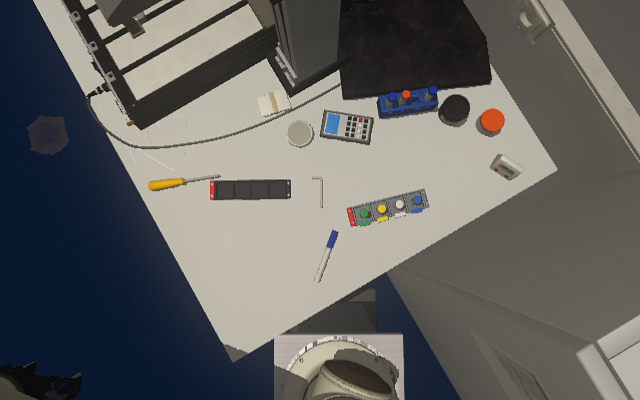

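View pics/scene0.png

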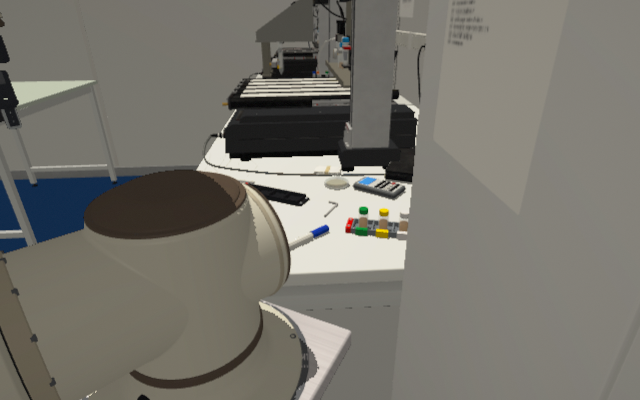

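The top view shows the black rack from (212,190) to (290,188), red end on the left. The grey rack runs from (350,216) to (428,199), also red on the left, with caps green (365,213), yellow (382,209), white (400,205) and blue (417,201). In the scene view a grey wall on the right hides the blue vial.

```bash
python3 - <<'E'
from h import *
c=capture('top');im=c['image']
a=cv2.resize(im[170:240,200:300],None,fx=6,fy=6,interpolation=cv2.INTER_CUBIC)
b=cv2.resize(im[170:240,340:440],None,fx=6,fy=6,interpolation=cv2.INTER_CUBIC)
cv2.imwrite('pics/crop.png',cv2.resize(np.vstack([b,a])[:,:,::-1],None,fx=.7,fy=.7,interpolation=cv2.INTER_AREA))
hsv=cv2.cvtColor(im,cv2.COLOR_RGB2HSV).astype(int)
def blob(m,x0,x1,y0=170,y1=240):
    k=np.zeros(m.shape,np.uint8);k[y0:y1,x0:x1]=m[y0:y1,x0:x1]
    n,l,s,ce=cv2.connectedComponentsWithStats(k)
    return [(s[i,:].tolist(),np.round(ce[i],2)) for i in range(1,n) if s[i,4]>8]
H,S,V=hsv[...,0],hsv[...,1],hsv[...,2]
red=((H<8)|(H>172))&(S>130)&(V>60)
for nm,m in dict(red=red,green=(H>50)&(H<85)&(S>100),yel=(H>18)&(H<35)&(S>120),blue=(H>98)&(H<125)&(S>130)).items():
    for s,ce in blob(m,205,440): print(nm,s,ce,np.round(at(c,*ce,14 if nm=='red' else 52),1))
dark=(V<75)
for s,ce in blob(dark,205,300): print('dark',s,ce,np.round(at(c,*ce,14),1))
k=np.zeros(V.shape,np.uint8);k[170:210,205:300]=(dark|red)[170:210,205:300]
r=cv2.minAreaRect(cv2.findNonZero(k));print(r,[np.round(at(c,*p,14),1) for p in cv2.boxPoints(r)])
E
```

```text
red [210, 181, 5, 19, 69] [211.65 189.52] [506.1 311.9  14. ]
red [347, 207, 9, 19, 78] [350.74 216.37] [437.2 -35.2  14. ]
green [360, 209, 8, 8, 50] [363.62 212.74] [444.5 -64.2  52. ]
green [360, 221, 11, 5, 36] [365.14 222.97] [419.9 -67.5  52. ]
yel [377, 205, 9, 8, 58] [381.26 208.45] [ 454.6 -106.7   52. ]
yel [377, 216, 11, 7, 47] [382.17 218.57] [ 430.3 -108.4   52. ]
blue [413, 196, 8, 8, 50] [416.6 199.4] [ 475.9 -191.9   52. ]
blue [412, 207, 10, 6, 36] [416.5  209.89] [ 450.7 -191.1   52. ]
blue [329, 231, 9, 9, 49] [332.78 235.12] [391.2  10.4  52. ]
dark [214, 180, 77, 20, 1389] [251.98 189.43] [505.7 210.8  14. ]
((250.00155639648438, 189.5833282470703), (18.644954681396484, 80.3010482788086), 88.93909454345703) [array([527.5, 317.2,  14. ]), array([530.1, 115.8,  14. ]), array([483.3, 114.9,  14. ]), array([480.7, 315.6,  14. ])]
```

View pics/crop.png

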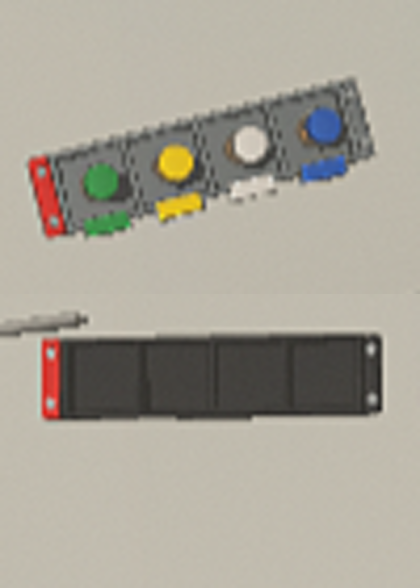

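The crop confirms the order from the red end of the grey rack: green, yellow, white, blue. The tags are on its lower (-x) side, and the black wells are empty. Next I'll locate the grey wall, since it may limit the arm near the blue vial.

```bash
python3 - <<'E'
from h import *
c=capture('top');s=capture('scene')
for p in [(232,362),(388,275),(557,170),(455,400),(500,290)]: print(p,*[np.round(at(c,*p,z)[:2]) for z in(0,500,800)])
for p in [(426,10),(418,150),(412,250),(402,390)]:
    d=ray(s,*p);print(p,np.round(d/np.hypot(*d[:2]),3))
print(np.round([proj(c,s['position']),proj(c,(0,0,0)),proj(c,(0,0,400))]))
save({'image':cv2.resize(c['image'][150:400,330:640],None,fx=2.5,fy=2.5)},'wall.png')
# rack
u=np.array([444.5,-64.2])-[475.9,-191.9];u/=np.linalg.norm(u);print(u)
S=sense();print(S['tcp_pos'],tcp_to_grasp if not callable(tcp_to_grasp) else tcp_to_grasp())
E
```

```text
(232, 362) [ 83. 259.] [211. 166.] [288. 110.]
(388, 275) [ 292. -127.] [335. -62.] [360. -23.]
(557, 170) [ 552. -555.] [ 488. -316.] [ 450. -172.]
(455, 400) [  -7. -283.] [ 158. -154.] [257. -77.]
(500, 290) [ 255. -401.] [ 313. -225.] [ 347. -119.]
(426, 10) [0.975 0.222 0.011]
(418, 150) [ 0.978  0.209 -0.316]
(412, 250) [ 0.98   0.198 -0.621]
(402, 390) [ 0.983  0.183 -1.207]
[[566. 683.]
 [338. 397.]
 [345. 481.]]
[-0.23877637  0.97107458]
[127.59571063 560.54346285 231.00684266] 18.700000000000003
```

View pics/wall.png

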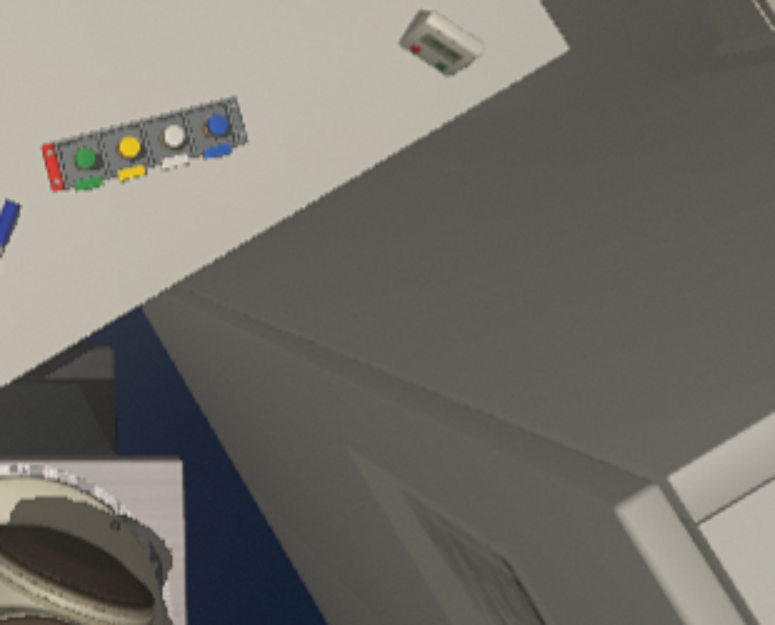

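```bash
cat >> h.py <<'E'
U=np.array([-.2388,.9711]);G=np.array([444.5,-64.2])
L0=np.array([505.4,215.9]);UL=np.array([-.013,1.])
def store(i): return G-44*i*U
def load(i): return L0+(-66+44*i)*UL
YS,YL=103.8,90.75
def go(x,y,z,yaw):
    s=sense();R=s['orientation'];a=np.radians(yaw)
    Y=np.array([np.cos(a),np.sin(a),0]);Z=np.array([0,0,-1.]);T=np.c_[np.cross(Y,Z),Y,Z]
    d=R.T@(np.array([x,y,z])-s['tcp_pos']);w=cv2.Rodrigues(R.T@T)[0].ravel()
    print('t',round(s['time'],2),'tcp',np.round(s['tcp_pos'],1),'F',np.round(s['force'],1),'gap',round(s['finger_gap'],1),'gf',s['grip_force'],
     '\n mm',np.round(d,1),'deg',np.round(np.degrees(w),1),'rows',np.round(d/800,4).tolist(),np.round(w/(np.pi/4),4).tolist())
E
python3 -c "
from h import *
go(*store(0),150,YS)"
```

```text
t 0.25 tcp [127.6 560.5 231. ] F [-0.2  0.1  0.6] gap 85.5 gf 0.0 
 mm [-447.7 -538.8   81.3] deg [ -0.   -0.  -26.6] rows [-0.5596, -0.6735, 0.1016] [-0.0007, -0.0003, -0.5916]
```

```bash
python3 -m pendant '[-0.5596,-0.6735,0.04,0,0,-0.5916,0.36,-0.5596,-0.6735,0.04,0,0,-0.5916,0.36,-0.5596,-0.6735,0.04,0,0,-0.5916,0.36,-0.5596,-0.6735,0.04,0,0,-0.5916,0.36,-0.5596,-0.6735,0.04,0,0,-0.5916,0.36,-0.5596,-0.6735,0.04,0,0,-0.5916,0.36,-0.5596,-0.6735,0.04,0,0,-0.5916,0.36,-0.5596,-0.6735,0.04,0,0,-0.5916,0.36,-0.5596,-0.6735,0.04,0,0,-0.5916,0.36,-0.5596,-0.6735,0.04,0,0,-0.5916,0.36]' 40; python3 -c "
from h import *
go(*store(0),100,YS)"
```

```text
time: 1.08
tcp_pos: [310.6, 199.2, 213.1]
orientation: [[-0.971, -0.239, 0.001], [-0.239, 0.971, 0.0], [-0.001, -0.0, -1.0]]
force: [1.7, 0.5, -0.2]
finger_gap: 30.9
grip_force: 0.0
t 1.08 tcp [310.6 199.2 213.1] F [ 1.7  0.5 -0.2] gap 30.9 gf 0.0 
 mm [ -67.  -287.8  113.2] deg [-0.  0.  0.] rows [-0.0837, -0.3597, 0.1415] [-0.0, 0.0011, 0.0006]
```

```bash
python3 -m pendant '[-0.0837,-0.3597,0.1415,0,0,0,0.36,-0.0837,-0.3597,0.1415,0,0,0,0.36,-0.0837,-0.3597,0.1415,0,0,0,0.36,-0.0837,-0.3597,0.1415,0,0,0,0.36,-0.0837,-0.3597,0.1415,0,0,0,0.36,-0.0837,-0.3597,0.1415,0,0,0,0.36,-0.0837,-0.3597,0.1415,0,0,0,0.36,-0.0837,-0.3597,0.1415,0,0,0,0.36,-0.0837,-0.3597,0.1415,0,0,0,0.36,-0.0837,-0.3597,0.1415,0,0,0,0.36]'; python3 -c "
from h import *
go(*store(0),19,YS)
c=capture('top');save({'image':cv2.resize(c['image'][170:250,300:460],None,fx=5,fy=5,interpolation=2)},'g1.png')
c=capture('scene');save({'image':cv2.resize(c['image'][140:260,320:440],None,fx=5,fy=5,interpolation=2)},'g2.png')"
```

```text
time: 1.92
tcp_pos: [443.8, -63.2, 99.1]
orientation: [[-0.972, -0.236, -0.002], [-0.236, 0.972, 0.001], [0.002, 0.001, -1.0]]
force: [-0.2, 0.7, 0.7]
finger_gap: 30.7
grip_force: 0.0
t 1.92 tcp [443.8 -63.2  99.1] F [-0.2  0.7  0.7] gap 30.7 gf 0.0 
 mm [-0.5 -1.2 80.1] deg [ 0.1 -0.1 -0.1] rows [-0.0007, -0.0015, 0.1001] [0.0012, -0.002, -0.0029]
```

View pics/g2.png

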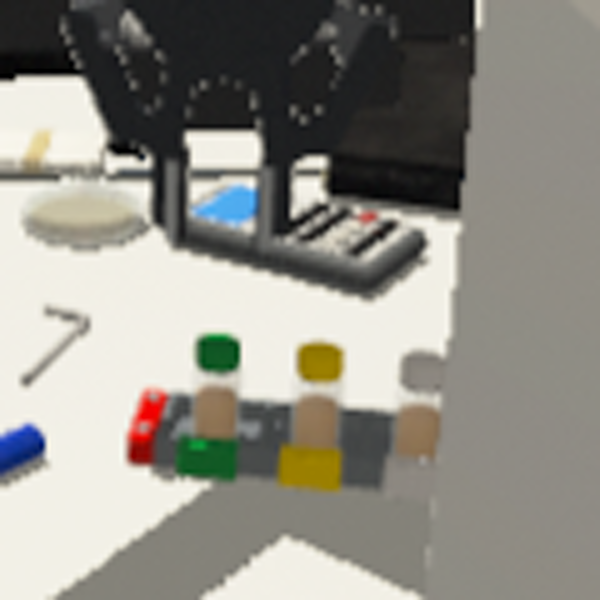

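The gripper is centred over the green cap (crop 217,352), with the fingers at about 170 and 275, so there's room on both sides. Descending.

```bash
python3 -m pendant '[-0.0007,-0.001,0.03,0,0,0,0.36,-0.0007,-0.001,0.055,0,0,0,0.36,-0.0007,-0.001,0.075,0,0,0,0.36,-0.0007,-0.001,0.09,0,0,0,0.36,-0.0007,-0.001,0.1001,0,0,0,0.36,-0.0007,-0.001,0.1001,0,0,0,0.36]'; python3 -c "
from h import *
go(*store(0),19,YS)
c=capture('scene');save({'image':cv2.resize(c['image'][140:260,320:440],None,fx=5,fy=5,interpolation=2)},'g3.png')"
```

```text
time: 2.52
tcp_pos: [444.2, -62.0, 19.0]
orientation: [[-0.971, -0.24, -0.001], [-0.24, 0.971, 0.0], [0.001, 0.001, -1.0]]
force: [-0.2, 0.4, -0.5]
finger_gap: 30.9
grip_force: 0.0
t 2.52 tcp [444.2 -62.   19. ] F [-0.2  0.4 -0.5] gap 30.9 gf 0.0 
 mm [ 0.2 -2.2  0. ] deg [ 0.  -0.1  0.1] rows [0.0002, -0.0027, 0.0] [0.0007, -0.0013, 0.0017]
```

View pics/g3.png

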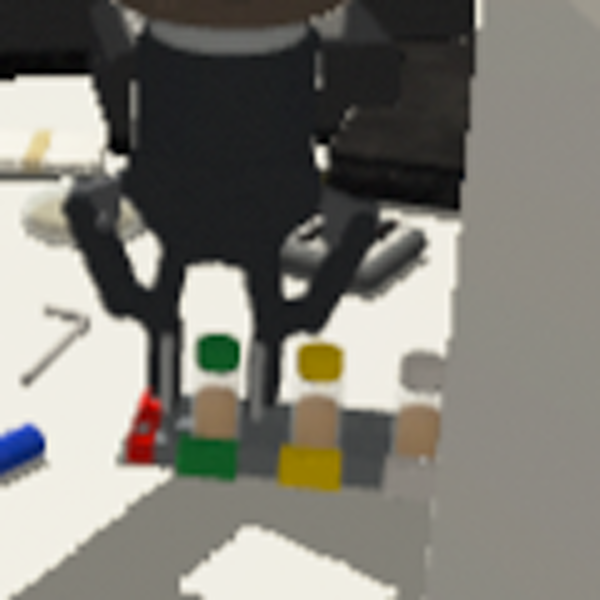

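The fingers straddle the green vial (inner faces at about 175 and 255, cap at 217) and clear yellow. Closing, then lifting.

```bash
python3 -m pendant '[0,0,0,0,0,0,0.1,0,0,0,0,0,0,0.1,0,0,0,0,0,0,0.1,0,0,0,0,0,0,0.1,0,0,-0.02,0,0,0,0.1,0,0,-0.05,0,0,0,0.1,0,0,-0.09,0,0,0,0.1,0,0,-0.13,0,0,0,0.1,0,0,-0.13,0,0,0,0.1]' 40; python3 -c "
from h import *
go(*load(0),123,YL)"
```

```text
time: 3.32
tcp_pos: [447.1, -63.8, 129.8]
orientation: [[-0.971, -0.239, 0.008], [-0.239, 0.971, -0.003], [-0.007, -0.004, -1.0]]
force: [0.4, 0.6, 0.4]
finger_gap: 20.5
grip_force: 39.2
t 3.32 tcp [447.1 -63.8 129.8] F [0.4 0.6 0.4] gap 20.5 gf 39.226868748664856 
 mm [-108.4  193.4    6.7] deg [-0.2  0.4 13.1] rows [-0.1355, 0.2418, 0.0083] [-0.0047, 0.0095, 0.29]
```

```bash
python3 -m pendant '[-0.025,0.04,0.0083,0,0,0.1,0.1,-0.05,0.085,0.0083,0,0,0.2,0.1,-0.075,0.13,0.0083,0,0,0.29,0.1,-0.1,0.175,0.0083,0,0,0.29,0.1,-0.12,0.21,0.0083,0,0,0.29,0.1,-0.13,0.235,0.0083,0,0,0.29,0.1,-0.1355,0.2418,0.0083,0,0,0.29,0.1,-0.1355,0.2418,0.0083,0,0,0.29,0.1]'; python3 -c "
from h import *
go(*load(0),20,YL)
for n in('top','scene'):
  c=capture(n);save({'image':cv2.resize(c['image'][100:220,180:320],None,fx=4,fy=4,interpolation=2)},'p_%s.png'%n)
cv2.imwrite('pics/p1.png',np.vstack([cv2.imread('pics/p_top.png')[180:],cv2.imread('pics/p_scene.png')])[:600])"
```

```text
time: 3.98
tcp_pos: [504.2, 151.9, 117.1]
orientation: [[-1.0, -0.015, 0.0], [-0.015, 1.0, -0.0], [-0.0, -0.0, -1.0]]
force: [0.4, -0.7, -0.6]
finger_gap: 20.7
grip_force: 39.3
t 3.98 tcp [504.2 151.9 117.1] F [ 0.4 -0.7 -0.6] gap 20.7 gf 39.28286254405975 
 mm [-2.  -2.1 97.1] deg [-0.   0.   0.1] rows [-0.0025, -0.0026, 0.1213] [-0.0, 0.0002, 0.0027]
```

View pics/p1.png

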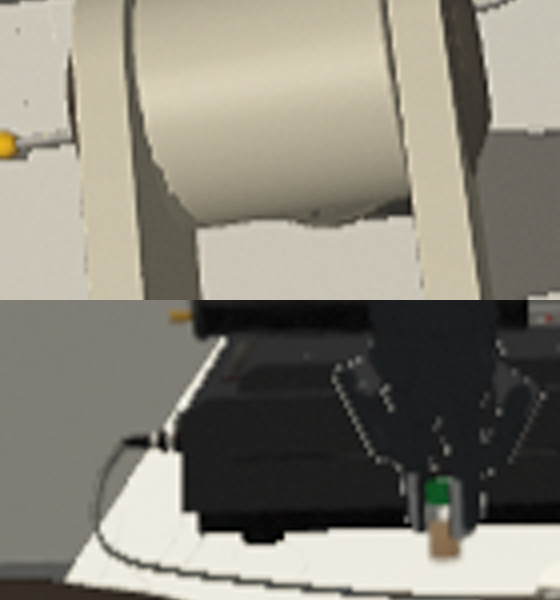

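The green vial is held upright between the pads, at scene crop (437,520). Lowering it into the well.

```bash
python3 -m pendant '[-0.0015,-0.0026,0.03,0,0,0,0.1,-0.002,-0.0026,0.06,0,0,0,0.1,-0.002,-0.0026,0.085,0,0,0,0.1,-0.002,-0.0026,0.1,0,0,0,0.1,-0.002,-0.0026,0.11,0,0,0,0.1,-0.002,-0.0026,0.116,0,0,0,0.1,-0.002,-0.0026,0.12,0,0,0,0.1,-0.002,-0.0026,0.12,0,0,0,0.1]'; python3 -c "
from h import *
go(*load(0),20,YL)"
```

```text
time: 4.75
tcp_pos: [505.7, 148.4, 21.2]
orientation: [[-1.0, -0.013, 0.0], [-0.013, 1.0, -0.0], [-0.0, -0.0, -1.0]]
force: [-0.2, -0.5, -0.6]
finger_gap: 20.1
grip_force: 39.3
t 4.75 tcp [505.7 148.4  21.2] F [-0.2 -0.5 -0.6] gap 20.1 gf 39.28414821624756 
 mm [-0.5  1.5  1.2] deg [-0.  0. -0.] rows [-0.0007, 0.0019, 0.0015] [-0.0001, 0.0003, -0.0003]
```

Down 1.5 mm more, release, lift.

```bash
python3 -m pendant '[0,0,0.001,0,0,0,0.1,0,0,0.002,0,0,0,0.1,0,0,0.002,0,0,0,0.1]'; python3 -m pendant '[0,0,0,0,0,0,0.36,0,0,0,0,0,0,0.36,0,0,0,0,0,0,0.36,0,0,-0.02,0,0,0,0.36,0,0,-0.06,0,0,0,0.36,0,0,-0.1,0,0,0,0.36,0,0,-0.12,0,0,0,0.36]';python3 -c "
from h import *
go(*store(1),110,YS)"
```

```text
time: 5.0
tcp_pos: [506.2, 148.7, 20.7]
orientation: [[-1.0, -0.013, 0.002], [-0.013, 1.0, -0.0], [-0.002, -0.0, -1.0]]
force: [-2.0, -1.1, 8.8]
finger_gap: 20.2
grip_force: 40.3
time: 5.58
tcp_pos: [506.5, 148.8, 119.1]
orientation: [[-1.0, -0.013, 0.003], [-0.013, 1.0, 0.0], [-0.003, 0.0, -1.0]]
force: [1.0, 0.6, 1.1]
finger_gap: 30.8
grip_force: 0.0
t 5.58 tcp [506.5 148.8 119.1] F [1.  0.6 1.1] gap 30.8 gf 0.0 
 mm [  54.9 -255.     8.8] deg [ -0.    0.2 -13. ] rows [0.0686, -0.3188, 0.011] [-0.0, 0.0044, -0.2899]
```

```bash
python3 -m pendant '[0.0686,-0.3188,0.011,0,0,-0.2899,0.36,0.0686,-0.3188,0.011,0,0,-0.2899,0.36,0.0686,-0.3188,0.011,0,0,-0.2899,0.36,0.0686,-0.3188,0.011,0,0,-0.2899,0.36,0.0686,-0.3188,0.011,0,0,-0.2899,0.36,0.0686,-0.3188,0.011,0,0,-0.2899,0.36,0.0686,-0.3188,0.011,0,0,-0.2899,0.36,0.0686,-0.3188,0.011,0,0,-0.2899,0.36,0.0686,-0.3188,0.011,0,0,-0.2899,0.36]'; python3 -c "
from h import *
go(*store(1),19.5,YS)
c=capture('top');a=cv2.resize(c['image'][170:210,200:300],None,fx=6,fy=6,interpolation=2)
c=capture('scene');b=cv2.resize(c['image'][160:255,340:440],None,fx=4,fy=4,interpolation=2);b=np.pad(b,((0,0),(0,200),(0,0)))[:360]
save({'image':np.vstack([a,b])},'q1.png')"
```

```text
time: 6.33
tcp_pos: [453.8, -108.1, 106.8]
orientation: [[-0.972, -0.236, 0.0], [-0.236, 0.972, -0.0], [-0.0, -0.0, -1.0]]
force: [-0.1, 0.1, -0.1]
finger_gap: 30.6
grip_force: 0.0
t 6.33 tcp [ 453.8 -108.1  106.8] F [-0.1  0.1 -0.1] gap 30.6 gf 0.0 
 mm [-1.4  0.8 87.3] deg [-0.   0.  -0.2] rows [-0.0018, 0.001, 0.1091] [-0.0001, 0.0001, -0.0034]
```

View pics/q1.png

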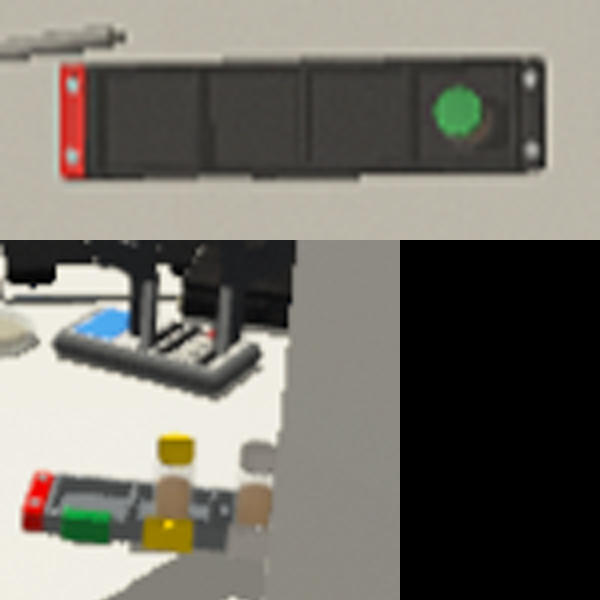

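Green stands upright in the farthest well (top crop 458,110). The gripper is above yellow, so I'll descend and grasp.

```bash
python3 -m pendant '[-0.0015,0.001,0.03,0,0,0,0.36,-0.0015,0.001,0.06,0,0,0,0.36,-0.0015,0.001,0.085,0,0,0,0.36,-0.0015,0.001,0.1,0,0,0,0.36,-0.0015,0.001,0.1091,0,0,0,0.36,-0.0015,0.001,0.1091,0,0,0,0.36]'; python3 -c "
from h import *
go(*store(1),19.5,YS)"
```

```text
time: 6.93
tcp_pos: [454.6, -104.9, 18.2]
orientation: [[-0.971, -0.24, -0.002], [-0.24, 0.971, 0.001], [0.002, 0.001, -1.0]]
force: [0.1, 0.6, -0.2]
finger_gap: 30.5
grip_force: 0.0
t 6.93 tcp [ 454.6 -104.9   18.2] F [ 0.1  0.6 -0.2] gap 30.5 gf 0.0 
 mm [ 0.1 -2.1 -1.3] deg [ 0.1 -0.1  0.1] rows [0.0001, -0.0026, -0.0016] [0.0016, -0.0022, 0.0018]
```

```bash
python3 -m pendant '[0,-0.0013,-0.001,0,0,0,0.36,0,-0.0013,-0.001,0,0,0,0.1,0,-0.0013,-0.001,0,0,0,0.1,0,-0.0013,-0.001,0,0,0,0.1,0,-0.0013,-0.001,0,0,0,0.1,0,-0.0013,-0.02,0,0,0,0.1,0,-0.0013,-0.05,0,0,0,0.1,0,-0.0013,-0.09,0,0,0,0.1,0,-0.0013,-0.13,0,0,0,0.1,0,-0.0013,-0.13,0,0,0,0.1]' 40; python3 -c "
from h import *
go(*load(1),123,YL)"
```

```text
time: 7.77
tcp_pos: [457.5, -108.0, 129.7]
orientation: [[-0.971, -0.238, 0.008], [-0.238, 0.971, -0.003], [-0.007, -0.005, -1.0]]
force: [0.5, -0.5, 0.8]
finger_gap: 20.5
grip_force: 39.2
t 7.77 tcp [ 457.5 -108.   129.7] F [ 0.5 -0.5  0.8] gap 20.5 gf 39.23421084880829 
 mm [-118.7  281.7    6.1] deg [-0.3  0.4 13. ] rows [-0.1484, 0.3522, 0.0076] [-0.0057, 0.0095, 0.2899]
```

```bash
python3 -m pendant '[-0.02,0.04,0.0076,0,0,0.1,0.1,-0.04,0.085,0.0076,0,0,0.2,0.1,-0.06,0.13,0.0076,0,0,0.29,0.1,-0.08,0.175,0.0076,0,0,0.29,0.1,-0.1,0.22,0.0076,0,0,0.29,0.1,-0.12,0.265,0.0076,0,0,0.29,0.1,-0.135,0.31,0.0076,0,0,0.29,0.1,-0.145,0.34,0.0076,0,0,0.29,0.1,-0.1484,0.3522,0.0076,0,0,0.29,0.1,-0.1484,0.3522,0.0076,0,0,0.29,0.1]'; python3 -c "
from h import *
go(*load(1),21,YL)"
```

```text
time: 8.6
tcp_pos: [503.3, 196.8, 117.4]
orientation: [[-1.0, -0.016, 0.0], [-0.016, 1.0, 0.0], [-0.0, 0.0, -1.0]]
force: [0.0, -0.7, -0.5]
finger_gap: 20.4
grip_force: 39.3
t 8.6 tcp [503.3 196.8 117.4] F [ 0.  -0.7 -0.5] gap 20.4 gf 39.32791292667389 
 mm [-2.3 -3.  96.4] deg [0.  0.  0.1] rows [-0.0029, -0.0037, 0.1205] [0.0003, 0.0004, 0.0031]
```

```bash
python3 -m pendant '[-0.0015,-0.002,0.03,0,0,0,0.1,-0.0022,-0.002,0.06,0,0,0,0.1,-0.0022,-0.002,0.085,0,0,0,0.1,-0.0022,-0.002,0.1,0,0,0,0.1,-0.0022,-0.002,0.11,0,0,0,0.1,-0.0022,-0.002,0.116,0,0,0,0.1,-0.0022,-0.002,0.1195,0,0,0,0.1,-0.0022,-0.002,0.1195,0,0,0,0.1]'; python3 -c "
from h import *
go(*load(1),20,YL)"
```

```text
time: 9.27
tcp_pos: [505.4, 193.1, 22.0]
orientation: [[-1.0, -0.013, 0.0], [-0.013, 1.0, -0.0], [-0.0, -0.0, -1.0]]
force: [-0.6, 0.4, -0.6]
finger_gap: 20.6
grip_force: 39.3
t 9.27 tcp [505.4 193.1  22. ] F [-0.6  0.4 -0.6] gap 20.6 gf 39.32042062282562 
 mm [-0.3  0.8  2. ] deg [-0.  0. -0.] rows [-0.0004, 0.001, 0.0025] [-0.0, 0.0005, -0.0004]
```

```bash
python3 -m pendant '[0,0,0.0012,0,0,0,0.1,0,0,0.0024,0,0,0,0.1,0,0,0.0024,0,0,0,0.1]'; python3 -m pendant '[0,0,0,0,0,0,0.1]'
```

```text
time: 9.52
tcp_pos: [505.9, 193.4, 21.3]
orientation: [[-1.0, -0.013, 0.002], [-0.013, 1.0, 0.0], [-0.002, 0.0, -1.0]]
force: [-3.6, -0.7, 12.5]
finger_gap: 20.6
grip_force: 40.6
time: 9.6
tcp_pos: [505.8, 193.4, 21.3]
orientation: [[-1.0, -0.013, 0.002], [-0.013, 1.0, 0.0], [-0.002, 0.0, -1.0]]
force: [-3.1, -1.1, 12.2]
finger_gap: 20.9
grip_force: 40.5
```

On the floor. Releasing.

```bash
python3 -m pendant '[0,0,0,0,0,0,0.36,0,0,0,0,0,0,0.36,0,0,0,0,0,0,0.36,0,0,-0.02,0,0,0,0.36,0,0,-0.06,0,0,0,0.36,0,0,-0.1,0,0,0,0.36,0,0,-0.12,0,0,0,0.36]';python3 -c "
from h import *
go(*store(2),110,YS)"
```

```text
time: 10.18
tcp_pos: [506.1, 193.5, 119.4]
orientation: [[-1.0, -0.013, 0.003], [-0.013, 1.0, 0.001], [-0.003, 0.001, -1.0]]
force: [-0.1, 0.4, 0.5]
finger_gap: 30.7
grip_force: 0.0
t 10.18 tcp [506.1 193.5 119.4] F [-0.1  0.4  0.5] gap 30.7 gf 0.0 
 mm [  45.1 -342.6    9.1] deg [  0.    0.2 -13. ] rows [0.0563, -0.4283, 0.0113] [0.0004, 0.0044, -0.29]
```

```bash
python3 -m pendant '[0.0563,-0.4283,0.011,0,0,-0.29,0.36,0.0563,-0.4283,0.011,0,0,-0.29,0.36,0.0563,-0.4283,0.011,0,0,-0.29,0.36,0.0563,-0.4283,0.011,0,0,-0.29,0.36,0.0563,-0.4283,0.011,0,0,-0.29,0.36,0.0563,-0.4283,0.011,0,0,-0.29,0.36,0.0563,-0.4283,0.011,0,0,-0.29,0.36,0.0563,-0.4283,0.011,0,0,-0.29,0.36,0.0563,-0.4283,0.011,0,0,-0.29,0.36,0.0563,-0.4283,0.011,0,0,-0.29,0.36]'; python3 -m pendant '[0,0,0,0,0,0,0.36,0,0,0,0,0,0,0.36]'; python3 -c "
from h import *
go(*store(2),19.5,YS)
c=capture('top');a=cv2.resize(c['image'][170:210,200:300],None,fx=6,fy=6,interpolation=2)
b=cv2.resize(c['image'][170:230,340:440],None,fx=6,fy=6,interpolation=2)
save({'image':np.vstack([a,b])},'q2.png')"
```

```text
time: 11.02
tcp_pos: [463.9, -153.8, 107.0]
orientation: [[-0.972, -0.235, -0.0], [-0.235, 0.972, -0.001], [0.0, -0.001, -1.0]]
force: [-0.6, 1.0, 0.4]
finger_gap: 30.7
grip_force: 0.0
time: 11.18
tcp_pos: [464.6, -149.4, 107.0]
orientation: [[-0.971, -0.238, -0.0], [-0.238, 0.971, 0.0], [0.0, 0.0, -1.0]]
force: [-0.0, 0.3, 0.7]
finger_gap: 31.0
grip_force: 0.0
t 11.18 tcp [ 464.6 -149.4  107. ] F [-0.   0.3  0.7] gap 31.0 gf 0.0 
 mm [-0.9 -0.5 87.5] deg [ 0. -0. -0.] rows [-0.0011, -0.0006, 0.1094] [0.0003, -0.0001, -0.0004]
```

View pics/q2.png

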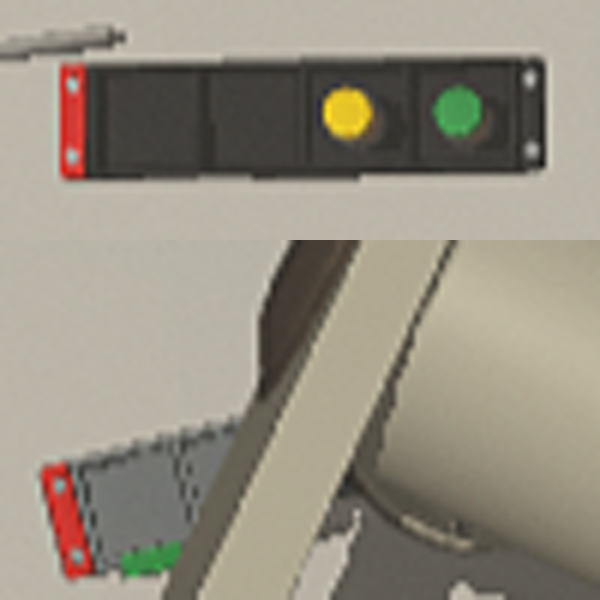

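Yellow (347,112) and green (458,110) stand upright in the two far wells. Descending on white.

```bash
python3 -m pendant '[-0.001,0.0003,0.03,0,0,0,0.36,-0.001,0.0003,0.06,0,0,0,0.36,-0.001,0.0003,0.085,0,0,0,0.36,-0.001,0.0003,0.1,0,0,0,0.36,-0.001,0.0003,0.1094,0,0,0,0.36,-0.001,0.0003,0.1094,0,0,0,0.36]'; python3 -c "
from h import *
go(*store(2),19.5,YS)"
```

```text
time: 11.73
tcp_pos: [464.9, -148.3, 18.3]
orientation: [[-0.971, -0.24, -0.002], [-0.24, 0.971, 0.001], [0.002, 0.001, -1.0]]
force: [0.5, 0.0, -0.2]
finger_gap: 30.5
grip_force: 0.0
t 11.73 tcp [ 464.9 -148.3   18.3] F [ 0.5  0.  -0.2] gap 30.5 gf 0.0 
 mm [-0.3 -1.5 -1.2] deg [ 0.1 -0.1  0.1] rows [-0.0004, -0.0019, -0.0015] [0.0017, -0.002, 0.0017]
```

```bash
python3 -m pendant '[0,-0.0013,-0.001,0,0,0,0.36,0,-0.0013,-0.001,0,0,0,0.1,0,-0.0013,-0.001,0,0,0,0.1,0,-0.0013,-0.001,0,0,0,0.1,0,-0.0013,-0.001,0,0,0,0.1,0,-0.0013,-0.02,0,0,0,0.1,0,-0.0013,-0.05,0,0,0,0.1,0,-0.0013,-0.09,0,0,0,0.1,0,-0.0013,-0.13,0,0,0,0.1,0,-0.0013,-0.13,0,0,0,0.1]' 40; python3 -c "
from h import *
go(*load(2),123,YL)"
```

```text
time: 12.57
tcp_pos: [467.8, -151.6, 129.9]
orientation: [[-0.971, -0.239, 0.008], [-0.239, 0.971, -0.004], [-0.007, -0.006, -1.0]]
force: [0.9, -0.0, 1.0]
finger_gap: 20.7
grip_force: 39.2
t 12.57 tcp [ 467.8 -151.6  129.9] F [ 0.9 -0.   1. ] gap 20.7 gf 39.165900349617004 
 mm [-129.1  369.3    5.7] deg [-0.3  0.4 13. ] rows [-0.1614, 0.4617, 0.0071] [-0.0064, 0.0093, 0.29]
```

```bash
python3 -m pendant '[-0.015,0.035,0.0071,0,0,0.1,0.1,-0.03,0.08,0.0071,0,0,0.2,0.1,-0.045,0.125,0.0071,0,0,0.29,0.1,-0.06,0.17,0.0071,0,0,0.29,0.1,-0.075,0.215,0.0071,0,0,0.29,0.1,-0.09,0.26,0.0071,0,0,0.29,0.1,-0.105,0.305,0.0071,0,0,0.29,0.1,-0.12,0.35,0.0071,0,0,0.29,0.1,-0.135,0.39,0.0071,0,0,0.29,0.1,-0.145,0.42,0.0071,0,0,0.29,0.1]'; python3 -m pendant '[0,0,0,0,0,0,0.1,0,0,0,0,0,0,0.1]'; python3 -c "
from h import *
go(*load(2),110,YL)"
```

```text
time: 13.4
tcp_pos: [498.1, 206.3, 118.3]
orientation: [[-1.0, -0.014, 0.001], [-0.014, 1.0, 0.001], [-0.001, 0.001, -1.0]]
force: [0.5, -0.9, -0.4]
finger_gap: 20.5
grip_force: 39.2
time: 13.57
tcp_pos: [497.9, 204.5, 117.9]
orientation: [[-1.0, -0.015, 0.0], [-0.015, 1.0, -0.0], [-0.0, -0.0, -1.0]]
force: [-0.7, -0.7, -0.3]
finger_gap: 20.7
grip_force: 39.3
t 13.57 tcp [497.9 204.5 117.9] F [-0.7 -0.7 -0.3] gap 20.7 gf 39.262595772743225 
 mm [-7.7 33.2  7.9] deg [-0.   0.   0.1] rows [-0.0096, 0.0416, 0.0099] [-0.0002, 0.0004, 0.0029]
```

```bash
python3 -m pendant '[-0.006,0.025,0.0,0,0,0,0.1,-0.0096,0.0416,0.01,0,0,0,0.1,-0.0096,0.0416,0.04,0,0,0,0.1,-0.0096,0.0416,0.07,0,0,0,0.1,-0.0096,0.0416,0.09,0,0,0,0.1,-0.0096,0.0416,0.105,0,0,0,0.1,-0.0096,0.0416,0.114,0,0,0,0.1,-0.0096,0.0416,0.12,0,0,0,0.1,-0.0096,0.0416,0.12,0,0,0,0.1]'; python3 -m pendant '[0,0,0.0012,0,0,0,0.1,0,0,0.0024,0,0,0,0.1,0,0,0.0024,0,0,0,0.1]'; python3 -c "
from h import *
go(*load(2),20,YL)"
```

```text
time: 14.32
tcp_pos: [505.6, 236.7, 21.6]
orientation: [[-1.0, -0.013, 0.0], [-0.013, 1.0, -0.0], [-0.0, -0.0, -1.0]]
force: [-0.0, 0.1, -1.2]
finger_gap: 20.4
grip_force: 40.6
time: 14.57
tcp_pos: [505.8, 236.9, 20.8]
orientation: [[-1.0, -0.013, 0.001], [-0.013, 1.0, 0.0], [-0.001, 0.0, -1.0]]
force: [-1.1, -0.2, 4.3]
finger_gap: 20.3
grip_force: 41.2
t 14.57 tcp [505.8 236.9  20.8] F [-1.1 -0.2  4.3] gap 20.3 gf 41.17395579814911 
 mm [0.7 1.  0.8] deg [ 0.   0.1 -0. ] rows [0.0009, 0.0013, 0.001] [0.0002, 0.0018, -0.0002]
```

Contact. Releasing.

```bash
python3 -m pendant '[0,0,0,0,0,0,0.36,0,0,0,0,0,0,0.36,0,0,0,0,0,0,0.36,0,0,-0.02,0,0,0,0.36,0,0,-0.06,0,0,0,0.36,0,0,-0.1,0,0,0,0.36,0,0,-0.12,0,0,0,0.36]';python3 -c "
from h import *
go(*store(3),110,YS)"
```

```text
time: 15.15
tcp_pos: [506.2, 237.2, 119.6]
orientation: [[-1.0, -0.013, 0.003], [-0.013, 1.0, 0.001], [-0.003, 0.001, -1.0]]
force: [0.4, 0.4, 0.8]
finger_gap: 31.1
grip_force: 0.0
t 15.15 tcp [506.2 237.2 119.6] F [0.4 0.4 0.8] gap 31.1 gf 0.0 
 mm [  35.8 -429.1    9. ] deg [  0.    0.2 -13.1] rows [0.0448, -0.5364, 0.0113] [0.0007, 0.0044, -0.29]
```

```bash
python3 -m pendant '[0.04,-0.48,0.011,0,0,-0.29,0.36,0.04,-0.48,0.011,0,0,-0.29,0.36,0.04,-0.48,0.011,0,0,-0.29,0.36,0.04,-0.48,0.011,0,0,-0.29,0.36,0.04,-0.48,0.011,0,0,-0.29,0.36,0.04,-0.48,0.011,0,0,-0.29,0.36,0.04,-0.48,0.011,0,0,-0.29,0.36,0.04,-0.48,0.011,0,0,-0.29,0.36,0.04,-0.48,0.011,0,0,-0.29,0.36,0.04,-0.48,0.011,0,0,-0.29,0.36]'; python3 -m pendant '[0,0,0,0,0,0,0.36,0,0,0,0,0,0,0.36]'; python3 -c "
from h import *
go(*store(3),110,YS)
c=capture('top');save(c,'q3.png')"
```

```text
time: 15.98
tcp_pos: [477.6, -151.6, 107.2]
orientation: [[-0.972, -0.236, 0.0], [-0.236, 0.972, -0.001], [0.0, -0.001, -1.0]]
force: [0.2, 0.1, -0.4]
finger_gap: 31.1
grip_force: 0.0
time: 16.15
tcp_pos: [478.1, -148.4, 107.0]
orientation: [[-0.972, -0.236, -0.0], [-0.236, 0.972, 0.0], [0.0, 0.0, -1.0]]
force: [-0.4, 0.1, 0.4]
finger_gap: 30.7
grip_force: 0.0
t 16.15 tcp [ 478.1 -148.4  107. ] F [-0.4  0.1  0.4] gap 30.7 gf 0.0 
 mm [ 12.4 -42.2  -3. ] deg [ 0.  -0.  -0.1] rows [0.0155, -0.0528, -0.0037] [0.0002, -0.0001, -0.0031]
```

View pics/q3.png

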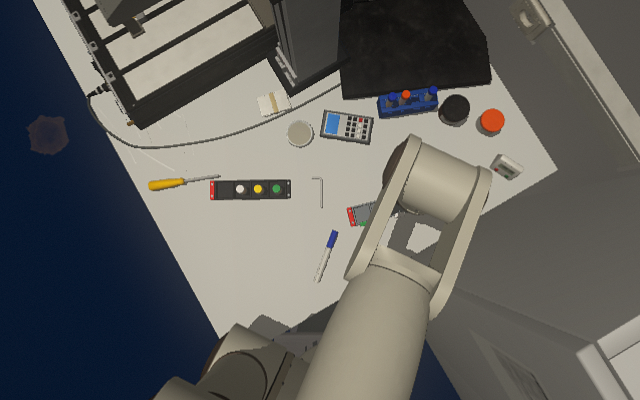

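White (239,188), yellow (257,188) and green (276,188) are in place. The forearm is close to the wall corner (near 440–466, 297), so I'll approach blue slowly and watch the joint 1 torque.

```bash
python3 -m pendant '[0.004,-0.01,0,0,0,0,0.36,0.008,-0.02,0,0,0,0,0.36,0.01,-0.028,0,0,0,0,0.36,0.011,-0.034,0,0,0,0,0.36,0.011,-0.034,0,0,0,0,0.36]'; python3 -c "
from h import *
go(*store(3),110,YS);s=sense();print(s['joint_positions'],s['joint_torque'])
c=capture('scene');i=c['image'];save({'image':i},'q4.png')
c=capture('top');save({'image':cv2.resize(c['image'][150:400,330:640],None,fx=2.5,fy=2.5)},'q5.png')"
```

```text
time: 16.62
tcp_pos: [476.4, -176.9, 107.1]
orientation: [[-0.971, -0.238, 0.0], [-0.238, 0.971, -0.0], [0.0, -0.0, -1.0]]
force: [0.0, 0.0, -0.2]
finger_gap: 31.2
grip_force: 0.0
t 16.62 tcp [ 476.4 -176.9  107.1] F [ 0.   0.  -0.2] gap 31.2 gf 0.0 
 mm [  4.  -15.   -2.9] deg [-0. -0. -0.] rows [0.005, -0.0187, -0.0036] [-0.0004, -0.0, -0.0007]
[-2.90525728e+01  5.06892135e+00  1.01089610e+02 -1.33299842e-02
  7.38297342e+01 -1.32817372e+02] [-4.38652905e-01 -6.08888197e+01 -5.28700626e+01 -2.13652162e-02
  1.40720489e-02 -3.58550856e-01]
```

View pics/q4.png

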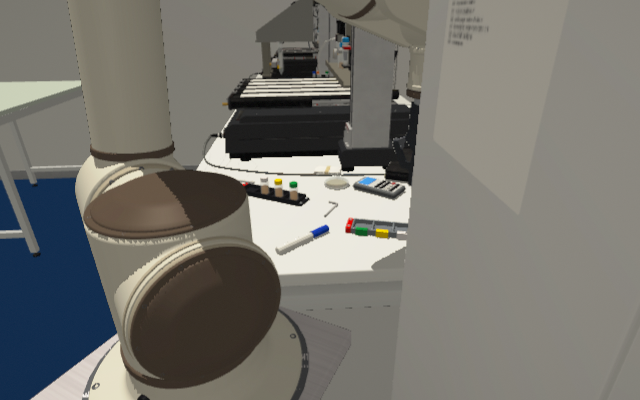

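View pics/q5.png

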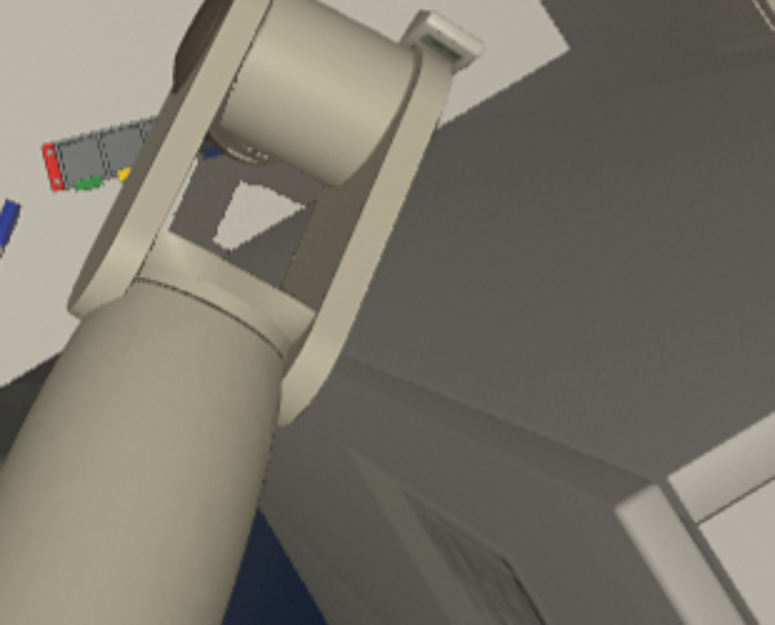

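Blue's tag is visible at crop (215,155). The shoulder is offset about 76 mm from the base axis, so the arm keeps about 30 mm from the wall corner. Continuing.

```bash
python3 -m pendant '[0.0025,-0.009,0,0,0,0,0.36,0.004,-0.0165,0,0,0,0,0.36,0.004,-0.0165,0,0,0,0,0.36]'; python3 -c "
from h import *
go(*store(3),19.5,YS);s=sense();print(s['joint_positions'][0],s['joint_torque'][0])"
```

```text
time: 16.97
tcp_pos: [476.4, -190.7, 107.1]
orientation: [[-0.971, -0.238, 0.0], [-0.238, 0.971, -0.0], [0.0, -0.0, -1.0]]
force: [0.2, 0.6, -0.5]
finger_gap: 30.5
grip_force: 0.0
t 16.97 tcp [ 476.4 -190.7  107.1] F [ 0.2  0.6 -0.5] gap 30.5 gf 0.0 
 mm [ 0.7 -1.5 87.6] deg [-0. -0. -0.] rows [0.0009, -0.0019, 0.1095] [-0.0005, -0.0001, -0.0006]
-30.41012976232009 0.004251609061611816
```

```bash
python3 -m pendant '[0.0005,-0.001,0.025,0,0,0,0.36,0.0005,-0.001,0.05,0,0,0,0.36,0.0005,-0.001,0.075,0,0,0,0.36,0.0005,-0.001,0.095,0,0,0,0.36,0.0005,-0.001,0.1085,0,0,0,0.36,0.0005,-0.001,0.1085,0,0,0,0.36]'; python3 -c "
from h import *
go(*store(3),19.5,YS)"
```

```text
time: 17.47
tcp_pos: [475.1, -190.1, 18.3]
orientation: [[-0.971, -0.238, -0.003], [-0.238, 0.971, 0.001], [0.002, 0.002, -1.0]]
force: [0.1, -0.1, -1.0]
finger_gap: 30.7
grip_force: 0.0
t 17.47 tcp [ 475.1 -190.1   18.3] F [ 0.1 -0.1 -1. ] gap 30.7 gf 0.0 
 mm [-0.3 -2.5 -1.2] deg [ 0.1 -0.1 -0. ] rows [-0.0004, -0.0031, -0.0015] [0.0027, -0.0029, -0.0003]
```

```bash
python3 -m pendant '[0,-0.002,-0.001,0,0,0,0.36,0,-0.002,-0.001,0,0,0,0.1,0,-0.002,-0.001,0,0,0,0.1,0,-0.002,-0.001,0,0,0,0.1,0,-0.002,-0.001,0,0,0,0.1,0,-0.002,-0.02,0,0,0,0.1,0,-0.002,-0.05,0,0,0,0.1,0,-0.002,-0.09,0,0,0,0.1,0,-0.002,-0.13,0,0,0,0.1,0,-0.002,-0.13,0,0,0,0.1]' 40; python3 -c "
from h import *
go(*load(3),123,YL)"
```

```text
time: 18.3
tcp_pos: [478.5, -193.2, 130.6]
orientation: [[-0.971, -0.239, 0.007], [-0.239, 0.971, -0.004], [-0.006, -0.006, -1.0]]
force: [0.9, -0.3, 1.2]
finger_gap: 20.5
grip_force: 39.2
t 18.3 tcp [ 478.5 -193.2  130.6] F [ 0.9 -0.3  1.2] gap 20.5 gf 39.16592717170715 
 mm [-138.6  455.2    5.8] deg [-0.3  0.4 13.1] rows [-0.1732, 0.569, 0.0072] [-0.0066, 0.0084, 0.29]
```

```bash
python3 -m pendant '[-0.012,0.035,0.0072,0,0,0.05,0.1,-0.025,0.08,0.0072,0,0,0.15,0.1,-0.038,0.125,0.0072,0,0,0.25,0.1,-0.051,0.17,0.0072,0,0,0.29,0.1,-0.064,0.215,0.0072,0,0,0.29,0.1,-0.077,0.26,0.0072,0,0,0.29,0.1,-0.09,0.305,0.0072,0,0,0.29,0.1,-0.103,0.35,0.0072,0,0,0.29,0.1,-0.116,0.39,0.0072,0,0,0.29,0.1,-0.125,0.42,0.0072,0,0,0.29,0.1]'; python3 -m pendant '[0,0,0,0,0,0,0.1,0,0,0,0,0,0,0.1]'; python3 -c "
from h import *
go(*load(3),118,YL)"
```

```text
time: 19.13
tcp_pos: [493.2, 160.8, 118.9]
orientation: [[-1.0, -0.014, 0.001], [-0.014, 1.0, 0.0], [-0.001, 0.0, -1.0]]
force: [0.1, -0.8, -0.2]
finger_gap: 20.4
grip_force: 39.2
time: 19.3
tcp_pos: [493.3, 159.2, 118.5]
orientation: [[-1.0, -0.015, 0.0], [-0.015, 1.0, -0.0], [-0.0, -0.0, -1.0]]
force: [0.2, -0.1, 0.0]
finger_gap: 20.6
grip_force: 39.3
t 19.3 tcp [493.3 159.2 118.5] F [ 0.2 -0.1  0. ] gap 20.6 gf 39.262234568595886 
 mm [-13.1 122.5   0.5] deg [-0.   0.   0.1] rows [-0.0164, 0.1532, 0.0007] [-0.0002, 0.0001, 0.0029]
```

```bash
python3 -m pendant '[-0.005,0.035,0,0,0,0,0.1,-0.01,0.08,0,0,0,0,0.1,-0.014,0.12,0,0,0,0,0.1,-0.0164,0.145,0,0,0,0,0.1,-0.0164,0.1525,0,0,0,0,0.1,-0.0164,0.1525,0,0,0,0,0.1,-0.0164,0.1525,0,0,0,0,0.1]'; python3 -c "
from h import *
go(*load(3),22,YL)"
```

```text
time: 19.88
tcp_pos: [505.0, 279.1, 118.4]
orientation: [[-1.0, -0.013, -0.0], [-0.013, 1.0, -0.001], [0.0, -0.001, -1.0]]
force: [-0.2, -0.4, -0.0]
finger_gap: 20.4
grip_force: 39.3
t 19.88 tcp [505.  279.1 118.4] F [-0.2 -0.4 -0. ] gap 20.4 gf 39.32614803314209 
 mm [ 0.4  2.8 96.4] deg [-0. -0. -0.] rows [0.0005, 0.0035, 0.1205] [-0.0008, -0.0004, -0.0005]
```

```bash
python3 -m pendant '[0,0.002,0.03,0,0,0,0.1,0,0.002,0.06,0,0,0,0.1,0,0.002,0.085,0,0,0,0.1,0,0.002,0.1,0,0,0,0.1,0,0.002,0.112,0,0,0,0.1,0,0.002,0.1205,0,0,0,0.1,0,0.002,0.1205,0,0,0,0.1]'; python3 -m pendant '[0,0,0.0012,0,0,0,0.1,0,0,0.0024,0,0,0,0.1,0,0,0.0024,0,0,0,0.1]'; python3 -c "
from h import *
go(*load(3),20,YL)"
```

```text
time: 20.47
tcp_pos: [505.2, 281.4, 21.8]
orientation: [[-1.0, -0.012, 0.0], [-0.012, 1.0, -0.0], [-0.0, -0.0, -1.0]]
force: [-0.0, 0.4, -1.0]
finger_gap: 20.5
grip_force: 41.1
time: 20.72
tcp_pos: [505.5, 281.9, 21.0]
orientation: [[-1.0, -0.013, 0.001], [-0.013, 1.0, 0.0], [-0.001, 0.0, -1.0]]
force: [-1.7, -1.7, 3.1]
finger_gap: 20.6
grip_force: 41.5
t 20.72 tcp [505.5 281.9  21. ] F [-1.7 -1.7  3.1] gap 20.6 gf 41.468287110328674 
 mm [0.9 0.1 1. ] deg [ 0.   0.1 -0. ] rows [0.0012, 0.0001, 0.0013] [0.0002, 0.0016, -0.0001]
```

Contact. Release, lift, and move clear so the camera can see the rack.

```bash
python3 -m pendant '[0,0,0,0,0,0,0.36,0,0,0,0,0,0,0.36,0,0,0,0,0,0,0.36,0,0,-0.02,0,0,0,0.36,0,0,-0.06,0,0,0,0.36,0,0,-0.1,0,0,0,0.36,0,0,-0.13,0,0,0,0.36,0,0,-0.15,0,0,0,0.36]'; python3 -m pendant '[0,-0.5,0,0,0,0,0.36,0,-0.5,0,0,0,0,0.36,0,-0.5,0,0,0,0,0.36,0,-0.5,0,0,0,0,0.36,0,-0.5,0,0,0,0,0.36,0,-0.5,0,0,0,0,0.36,0,-0.5,0,0,0,0,0.36,0,-0.4,0,0,0,0,0.36,0,-0.4,0,0,0,0,0.36,0,-0.4,0,0,0,0,0.36]'; python3 -c "
from h import *
c=capture('top');a=cv2.resize(c['image'][165:215,200:300],None,fx=6,fy=6,interpolation=2)
c=capture('scene');b=cv2.resize(c['image'][165:215,220:320],None,fx=6,fy=6,interpolation=2)
save({'image':np.vstack([a,b])},'q6.png')"
```

```text
time: 21.38
tcp_pos: [505.5, 282.1, 143.2]
orientation: [[-1.0, -0.013, 0.003], [-0.013, 1.0, 0.001], [-0.003, 0.001, -1.0]]
force: [0.0, -0.1, 0.2]
finger_gap: 30.9
grip_force: 0.0
time: 22.22
tcp_pos: [509.1, -39.5, 140.2]
orientation: [[-1.0, -0.01, 0.0], [-0.01, 1.0, -0.0], [-0.0, -0.0, -1.0]]
force: [0.4, -0.0, -0.4]
finger_gap: 30.5
grip_force: 0.0
```

View pics/q6.png

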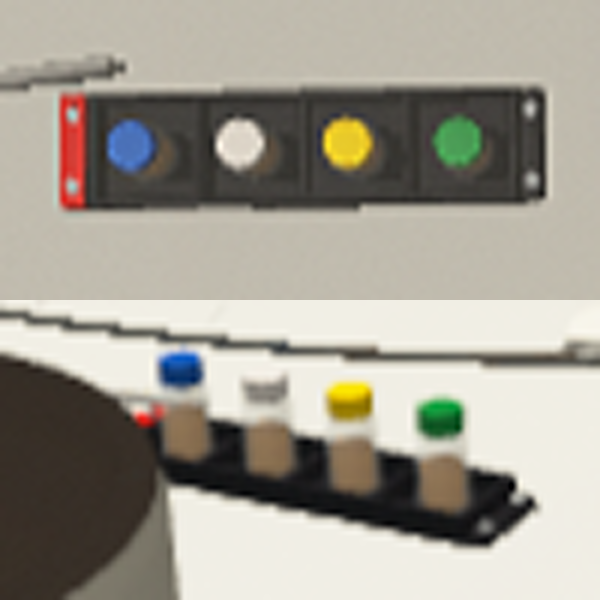

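From the red end: blue (130,145), white (240,143), yellow (347,143) and green (458,140), all upright in their wells. The arm is clear.

```bash
python3 -m pendant '[0,0,0,0,0,0,0.36,0,0,0,0,0,0,0.36,0,0,0,0,0,0,0.36]'; python3 -c "
from h import *
print(finish_job())"
```

```text
time: 22.57
tcp_pos: [509.2, -37.3, 140.2]
orientation: [[-1.0, -0.014, -0.0], [-0.014, 1.0, -0.0], [0.0, -0.0, -1.0]]
force: [-0.2, 0.3, 0.2]
finger_gap: 30.9
grip_force: 0.0
the job is handed in; nothing more can be done
None
```

All four vials are standing upright and released in the black rack in reverse order (blue next to the red end, then white, yellow, and green farthest), and the job was handed in at 22.6 s.

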